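# Check a dough guide strip in the bench thickness gauge

### The arm

A 6-joint arm with a two-finger parallel gripper is mounted at the origin on a cart in front of the work surface, level with it; the furniture and walls round the work are solid. World frame = base frame: x ahead of the robot, y to its left, z up, the work surface at z = 0. Lengths are in m, angles in degrees, forces in N, time in s.
With the tool pointing down it reaches from about 0.375 to 0.9 m from the base axis. Payload 3.1 kg.
Tool frame: the origin (TCP) lies between the finger pads; the fingertips stand 11 mm ahead of it and the grasp point (between the pads) lies 8 mm behind it; z points along the fingers, y is the line along which they close (so a half turn about z gives the same grasp; the last joint's range is limited). The gripper opens to 87 mm and grips with 3 to 60 N. Pads are 19 mm wide; open, the fingers measure 117 mm over their backs; the gripper's body (75 mm by 190 mm) begins 51 mm behind the grasp point.
Start: joints at [59.272, 30.224, 82.088, -0, 67.689, -10.227], TCP at [0.219, 0.585, 0.234] pointing down, gripper open.
Joint ranges: [-176.69, 176.69], [-43.24, 126.21], [12.49, 139.97], [-82, 262], [0, 151.66], [-163.58, 163.58]. Speed limits (degrees/s): [159.86, 159.86, 180, 180, 180, 180].

### API

Orientations are given as a 3x3 rotation matrix whose columns are the frame's x, y, z axes.
In Python, from rig import bot, viewer, workorder, nets gives the robot as it stands. The module is installed in compiled form; this text tells all that it offers.
- The arm moves only by the tool move_arm, never from a script. Its argument "increments" is a list of rows, each a list of 7 numbers: the shift along the tool's x, y, z normalised to -1 to 1, where 1 is 0.3 m, then the turn, a rotation vector about the tool's x, y, z normalised to -1 to 1, where 1 is pi rad, then the opening, from 0 (shut) to 1 (fully open). In form: [[tx, ty, tz, wx, wy, wz, grip], ...]. A call has 1 to 10 rows; each row is the pose to reach, as a shift and turn from the pose commanded when the call began, along the tool's axes at that moment, turning the shorter way round; what a row does not reach only later rows make up. A row lasts 1/12 s, in which the tool goes at most 41.7 mm and 7.16 degrees, less where a joint would pass 70% of its speed; a pose out of reach is approached as far as the arm can. A call with a number of a shift or a turn outside -1 to 1 is refused whole. A call with a gripper value outside its range is refused whole. The fingers move at their own pace and stop on an object; the grip force is fixed at half the most. Time passes only in rows, so rows that repeat a pose let the fingers close. It gives the time, the measured TCP pose, the force, the opening and the grip force at its end, in the units of the state.
- bot.read_state(): the state, without advancing time (a new reading comes with each control period).
- viewer.capture(name): name is "scene" or "top" or "wrist"; returns a dict with "image" (384x512x3 uint8, blue, green, red), "K" (3x3 intrinsics, pixels), "dist" ([k1, k2, p1, p2, k3] as OpenCV has them; the pictures are not rectified), "eye" and "orientation" of the camera in the world. Camera axes: x right, y up, looking along -z (the intrinsics and any distortion apply to the point x, -y, -z); pixel columns grow to the right and rows downward; lengths in m; the calibration is good to about 2 mm. A picture is of the moment at which its call begins. There is no depth.
- workorder.hand_in(): hands the job in; it is judged then, once.
Trained networks look in the newest picture that a camera, given by its name, has taken for a name from the list of things; names that differ only in an ending like _2 or _b are one class to them, and where a whole thing is asked for, a point or a joint stands for the part that bears it (a point fixed in the world has none). Each returns a list of dicts, best first, with "conf" (0 to 1); they miss things now and then, are a little off and sometimes report something else, mostly with a low value. They report only what shows in the picture. A call takes as long as a camera call.
- nets.find_in(camera, thing): "location" ([column, row] in pixels, amid what is visible of it).
The state is a dict: "time_s": time; "joint_positions": joint angles; "qvel": joint speeds; "tau": joint torques, N m; "position": TCP position; "tcp_rot": TCP orientation; "force": force on the tool from outside, world axes, zero at the start; "moment": the same for the moment, N m; "opening": opening from 0.0 (shut) to 1.0 (fully open); "grasp_force": force on a finger pad.
Only numpy, scipy, OpenCV 4.12 (cv2) and the standard library are available. Lean on these libraries where they do the work, as an engineer would, in place of code of your own. Each camera call takes 0.05 s, during which the arm holds its last target. There are 200 camera calls.

### The job

Check the thickest of the three wooden dough guide strips in the thickness gauge: set it down on the feed end of the gauge's bed and let go, then slide it along the fence, under the raised foot, until its end meets the stop. Then push the gauge head fully down so that the sprung foot stands on the middle of the strip and the dial shows its thickness, and leave it like that; leave the other two strips and the other things where they are.

Things in the scene. Friction and masses are not known exactly. Their poses are not given: they have to be found in the camera images.
- thickness_gauge: Bench thickness gauge, grey and steel, fixed; 298 mm long (its y), 116 mm deep (its x). Origin on the worktop straight below the foot. A flat steel bed, top 24 mm up, runs along y from the open feed end (y = +140 mm) to the end stop (y = -140 mm); its open side edge is at x = -26 mm. Behind, at x = +60 mm, a round column, top 192 mm up, carries the head over the bed.
- bed_home (a point): Centre of the bed's top, 24 mm above the gauge's origin, axes as the gauge's: where the middle of a strip's underside lies when the strip is fully home. The strip is as long as the bed, so its rear end is then flush with the feed end of the bed.
- stop_corner (a point): Inner corner, at bed height, where end stop and fence meet (18 mm in x, -140 mm in y from bed_home). The stop rises 18 mm above the bed. The fence, 12 mm high and 14 mm thick, runs from here along the bed's +x side for 210 mm and ends 70 mm short of the feed end, so there is room for fingers round the strip's rear 70 mm.
- gauge_head (a joint): Height of the head on its column, m: 0 = fully down on the collar, 0.060 = top; starts 0.042 to 0.056. Stiff: stays where left, takes about 4 N to push down, 12 N to lift. The head spans 32 mm either side of the foot along the bed, 19 mm in front of it, and blocks a gripper that holds a strip's middle under it: slide the strip home by its rear end.
- head_knob (a point): Middle of the black knob on top of the head, straight above the foot: round, 26 mm diameter, 28 mm high (14 mm above and below this point). With the head fully down it is 166 mm above the worktop; it moves up and down with the head.
- gauge_foot (a joint): Reading of the gauge, m: how far the sprung foot is pushed up into the head, 0 (hanging free) to 0.030 (light spring, under 2 N). With the head fully down it equals the thickness of what lies under the foot on the bed; the dial's needle shows it, one tick a millimetre.
- foot_face (a point): Centre of the underside of the sprung foot, a steel disc 20 mm across; at the bed's top when the head is fully down and nothing lies under it. At the start it hangs 42 to 56 mm above the bed, so a strip laid on the feed end goes in low, its nose under the foot.
- thick_strip: The thickest guide strip, 20 mm thick: plain beech, 36 mm wide (its x), 280 mm long (its y), about 90 to 145 g, small brass eyelet near one end; origin at the centre of its underside. Either end may go first.
- medium_strip: Guide strip of the same set, 14 mm thick, 36 mm wide (its x), 280 mm long (its y); origin at the centre of its underside. Stays where it is.
- thin_strip: Guide strip of the same set, 8 mm thick, 36 mm wide (its x), 280 mm long (its y); origin at the centre of its underside. Stays where it is.
- order_pad: Order pad lying flat, 145 x 100 x 12 mm, origin at the centre of its underside. Stays where it is.
- marker: Black marker pen lying on the order pad, 136 mm long, 18 mm thick, origin at the centre of its underside. Stays where it is.
- flour_brush: Flour brush lying flat, wooden handle, 216 mm long, 48 mm wide, 16 mm high, origin at the centre of its underside. Stays where it is.
- table_spoon: Metal spoon lying flat, 188 x 38 x 15 mm, origin at the centre of its underside. Stays where it is.
- timer: Round kitchen timer, 72 mm across, 64 mm high, origin at the centre of its underside. Stays where it is.

How it is judged:
By the outcome, as a careful person would: the job done as asked, in the order asked, and still so for the second after the job is handed in, with the robot touching nothing.
It also fails if it takes over 64 s, if anything falls off the work surface, if the arm or the gripper's body presses on something with over 40 N, if the wrist force passes 120 N, or if a joint passes its speed limit or range.

## Working session

There is one attempt and no reset: what is moved stays moved. The work goes in short steps, Python scripts to look and compute and a tool call to move; the robot and the scene stay as the last step left them, time stands still between calls to the robot, and variables do not carry over. Pictures are saved under pics/ and viewed, at most 10 in all, crops included, and the job is handed in when it is done.

Besides the shell and the picture viewer there is one more tool, called after ">>>" as a command line: name --pt "numbers of a row" for each row, then --argument value for the rest. move_arm: Moves the arm, as the interface text tells. Its arguments: {"type":"object","properties":{"increments":{"type":"array"}},"required":["increments"]}

```bash
mkdir -p pics; cat > h.py <<'E'
import numpy as np, cv2, json
from rig import bot, viewer, workorder, nets
def cap(n,save=None):
    c=viewer.capture(n)
    if save: cv2.imwrite('pics/'+save,c['image'])
    return c
def ray(c,px):
    p=cv2.undistortPoints(np.array([[px]],float),np.array(c['K'],float),np.array(c['dist'],float))[0,0]
    d=np.array(c['orientation'])@np.array([p[0],-p[1],-1.0]); return np.array(c['eye'],float),d
def atz(c,px,z):
    e,d=ray(c,px); return e+d*(z-e[2])/d[2]
def proj(c,P):
    R=np.array(c['orientation']); q=(np.atleast_2d(P)-np.array(c['eye']))@R; q=q*[1,-1,-1]
    return cv2.projectPoints(q,np.zeros(3),np.zeros(3),np.array(c['K'],float),np.array(c['dist'],float))[0][:,0]
E
python3 - <<'E'
from h import *
for n in ['scene','top']:
    c=cap(n,n+'0.png')
    print(n,np.round(c['eye'],3))
    for t in ['thickness_gauge','head_knob','foot_face','thick_strip','medium_strip','thin_strip','order_pad','flour_brush','table_spoon','timer','marker']:
        print(t,[(np.round(r['location']).tolist(),round(r['conf'],2),np.round(atz(c,r['location'],0.02),3)[:2].tolist()) for r in nets.find_in(n,t)[:3]])
a=cv2.imread('pics/scene0.png');b=cv2.imread('pics/top0.png')
E
```

```text
scene [-0.068 -0.825  0.76 ]
thickness_gauge [([188.0, 171.0], 0.63, [0.611, 0.284]), ([282.0, 237.0], 0.61, [0.588, -0.246])]
head_knob [([274.0, 198.0], 0.66, [0.726, -0.08])]
foot_face [([271.0, 225.0], 0.64, [0.607, -0.182]), ([341.0, 312.0], 0.53, [0.491, -0.537]), ([279.0, 237.0], 0.51, [0.584, -0.24])]
thick_strip [([177.0, 182.0], 0.95, [0.532, 0.246])]
medium_strip [([192.0, 173.0], 0.69, [0.613, 0.258])]
thin_strip [([158.0, 191.0], 0.93, [0.447, 0.239])]
order_pad [([338.0, 309.0], 0.86, [0.491, -0.527])]
flour_brush [([249.0, 187.0], 0.68, [0.708, 0.032]), ([157.0, 191.0], 0.5, [0.443, 0.242])]
table_spoon [([187.0, 215.0], 0.55, [0.442, 0.045])]
timer [([224.0, 167.0], 0.51, [0.734, 0.209])]
marker [([340.0, 302.0], 0.74, [0.512, -0.516])]
top [ 0.385 -0.111  1.301]
thickness_gauge [([313.0, 205.0], 0.81, [0.571, -0.261])]
head_knob [([312.0, 204.0], 0.87, [0.574, -0.257])]
foot_face []
thick_strip [([153.0, 215.0], 0.89, [0.537, 0.266])]
medium_strip [([152.0, 188.0], 0.97, [0.628, 0.275])]
thin_strip [([152.0, 242.0], 0.9, [0.448, 0.267])]
order_pad []
flour_brush [([224.0, 163.0], 0.8, [0.715, 0.036]), ([154.0, 244.0], 0.75, [0.444, 0.258])]
table_spoon [([222.0, 243.0], 0.64, [0.446, 0.038])]
timer [([174.0, 156.0], 0.56, [0.74, 0.205]), ([310.0, 204.0], 0.51, [0.575, -0.252])]
marker [([392.0, 221.0], 0.49, [0.518, -0.52]), ([312.0, 203.0], 0.36, [0.577, -0.258])]
```

View pics/scene0.png

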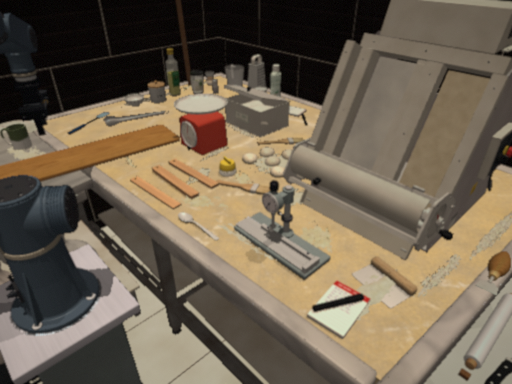

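View pics/top0.png

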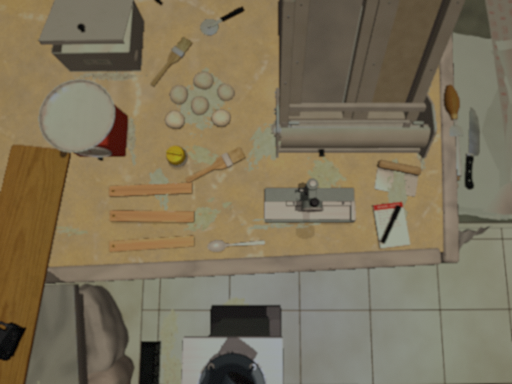

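The scene shows three strips left of the gauge and about parallel to it. In the top view they are at rows 188, 215 and 242, column ~152. The gauge is at (312,204), column on its far side and feed end to the left. I'll look from the wrist next.

```bash
python3 - <<'E'
from h import *
s=bot.read_state(); R=np.array(s['tcp_rot']);p=np.array(s['position']);print(np.round(R,3),p,s['opening'],s['force'])
c=cap('wrist'); print('cam in tool',np.round(R.T@(np.array(c['eye'])-p),3),np.round(R.T@np.array(c['orientation']),3),np.round(c['K'],0))
E
```

```text
[[-0.937  0.35   0.   ]
 [ 0.35   0.937  0.   ]
 [-0.     0.    -1.   ]] [0.21886281 0.58540421 0.23355093] 1.0017897445519848 [ 0.73934914  0.36864569 -0.3532406 ]
cam in tool [ 0.075 -0.    -0.151] [[-0.001  0.962  0.272]
 [ 1.     0.001 -0.002]
 [-0.002  0.272 -0.962]] [[300.   0. 255.]
 [  0. 300. 193.]
 [  0.   0.   1.]]
```

>>> move_arm --pt "-1 -0.5 0 0 0 0.386 1" --pt "-1 -0.5 0 0 0 0.386 1" --pt "-1 -0.5 0 0 0 0.386 1" --pt "-1 -0.5 0 0 0 0.386 1" --pt "-1 -0.5 0 0 0 0.386 1" --pt "-1 -0.5 0 0 0 0.386 1" --pt "-1 -0.5 0 0 0 0.386 1" --pt "-1 -0.5 0 0 0 0.386 1" --pt "-1 -0.5 0 0 0 0.386 1" --pt "-1 -0.5 0 0 0 0.386 1"

```text
time_s: 2.08
position: [0.4499, 0.3376, 0.2337]
tcp_rot: [[0.011, 1.0, 0.001], [1.0, -0.011, 0.0], [0.0, 0.001, -1.0]]
force: [-0.3, 0.9, 0.1]
opening: 0.997
grasp_force: 0.0
```

>>> move_arm --pt "-0.19 0.28 0 0 0 0 1" --pt "-0.19 0.28 0 0 0 0 1" --pt "-0.19 0.28 0 0 0 0 1" --pt "-0.19 0.28 0 0 0 0 1"

```text
time_s: 2.42
position: [0.5357, 0.2804, 0.2337]
tcp_rot: [[0.004, 1.0, 0.004], [1.0, -0.004, -0.0], [-0.0, 0.004, -1.0]]
force: [-0.2, -0.4, -0.5]
opening: 1.0
grasp_force: 0.0
```

```bash
python3 - <<'E'
from h import *
c=cap('wrist','w1.png')
print(np.round(bot.read_state()['position'],4))
for t in ['thick_strip','medium_strip','thin_strip']:
    print(t,[(np.round(r['location']).tolist(),round(r['conf'],2),np.round(atz(c,r['location'],0.015),3)[:2].tolist()) for r in nets.find_in('wrist',t)[:3]])
cv2.imwrite('pics/w1b.png',cv2.resize(c['image'],(800,600),interpolation=cv2.INTER_CUBIC))
np.save('w1.npy',c,allow_pickle=True)
E
```

```text
[0.533  0.2816 0.2334]
thick_strip [([257.0, 152.0], 0.57, [0.539, 0.304])]
medium_strip [([326.0, 143.0], 0.66, [0.624, 0.315]), ([188.0, 310.0], 0.62, [0.438, 0.076])]
thin_strip [([183.0, 152.0], 0.8, [0.448, 0.305])]
```

View pics/w1b.png

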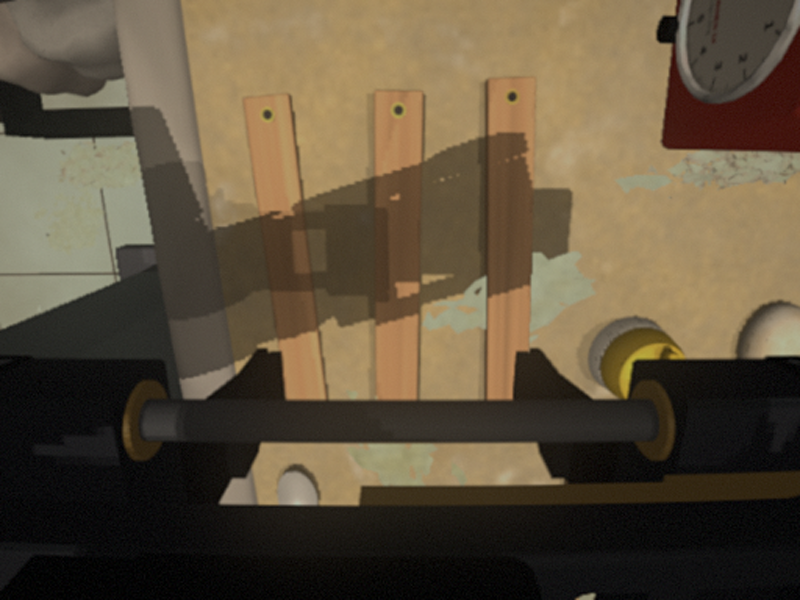

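The wrist view shows the strips at about columns 275, 400 and 510 of the enlarged picture, eyelets at the +y end. The networks call the middle one thick. I'll check its thickness in a scene close-up before gripping.

```bash
python3 - <<'E'
from h import *
im=cv2.imread('pics/scene0.png')[150:215,120:225]
cv2.imwrite('pics/sc.png',cv2.resize(im,None,fx=7.5,fy=7.5,interpolation=cv2.INTER_CUBIC))
c=np.load('w1.npy',allow_pickle=True).item()
s=800/512
for n,pts in dict(L=[(269,96),(305,400)],M=[(399,91),(398,400)],R=[(511,79),(508,400)]).items():
    print(n,[np.round(atz(c,(u/s,v/s),z),4)[:2] for (u,v) in pts for z in (0.014,0.02)])
E
```

```text
L [array([0.4417, 0.4095]), array([0.4432, 0.4086]), array([0.4544, 0.1621]), array([0.4557, 0.1652])]
M [array([0.5378, 0.412 ]), array([0.5378, 0.4111]), array([0.5358, 0.1617]), array([0.5358, 0.1648])]
R [array([0.6202, 0.4204]), array([0.6188, 0.4193]), array([0.6324, 0.1607]), array([0.6309, 0.1638])]
```

View pics/sc.png

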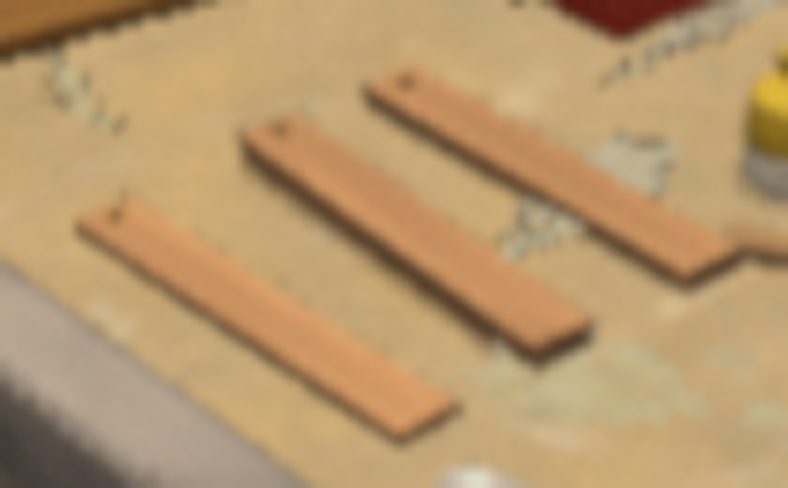

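The crop shows the middle strip is clearly the thickest. Grasping it at its middle.

>>> move_arm --pt "-0.035 0.013 0.14 0 0 0 1" --pt "-0.035 0.013 0.28 0 0 0 1" --pt "-0.035 0.013 0.42 0 0 0 1" --pt "-0.035 0.013 0.55 0 0 0 1" --pt "-0.035 0.013 0.65 0 0 0 1" --pt "-0.035 0.013 0.71 0 0 0 1" --pt "-0.035 0.013 0.733 0 0 0 1" --pt "-0.035 0.013 0.733 0 0 0 1" --pt "-0.035 0.013 0.733 0 0 0 1"

```text
time_s: 3.37
position: [0.5345, 0.2735, 0.0143]
tcp_rot: [[-0.002, 1.0, 0.0], [1.0, 0.002, 0.0], [0.0, 0.0, -1.0]]
force: [0.7, 0.6, -0.0]
opening: 1.0
grasp_force: 0.0
```

>>> move_arm --pt "0 0 0 0 0 0 0.3" --pt "0 0 0 0 0 0 0.3" --pt "0 0 0 0 0 0 0.3" --pt "0 0 0 0 0 0 0.3" --pt "0 0 0 0 0 0 0.3" --pt "0 0 0 0 0 0 0.3" --pt "0 0 0 0 0 0 0.3" --pt "0 0 0 0 0 0 0.3"

```text
time_s: 4.03
position: [0.5352, 0.2723, 0.0136]
tcp_rot: [[-0.0, 1.0, -0.0], [1.0, 0.0, -0.0], [-0.0, -0.0, -1.0]]
force: [-0.2, 0.3, -0.6]
opening: 0.479
grasp_force: 0.0
```

>>> move_arm --pt "0 0 0 0 0 0 0" --pt "0 0 0 0 0 0 0" --pt "0 0 0 0 0 0 0" --pt "0 0 0 0 0 0 0"

```text
time_s: 4.37
position: [0.5353, 0.2723, 0.0136]
tcp_rot: [[-0.0, 1.0, 0.0], [1.0, 0.0, -0.0], [-0.0, 0.0, -1.0]]
force: [-0.3, 0.2, -0.4]
opening: 0.409
grasp_force: 29.9
```

>>> move_arm --pt "0 0 -0.1 0 0 0 0" --pt "0 0 -0.22 0 0 0 0" --pt "0 0 -0.35 0 0 0 0" --pt "-0.05 -0.04 -0.48 0 0 0 0" --pt "-0.18 -0.08 -0.61 0 0 0 0" --pt "-0.3 -0.12 -0.71 0 0 0 0" --pt "-0.42 -0.16 -0.79 0 0 0 0" --pt "-0.54 -0.2 -0.87 0 0 0 0" --pt "-0.67 -0.24 -0.93 0 0 0 0" --pt "-0.8 -0.25 -0.95 0 0 0 0"

```text
time_s: 5.2
position: [0.4639, 0.0586, 0.2921]
tcp_rot: [[-0.002, 1.0, 0.002], [1.0, 0.002, 0.0], [0.0, 0.002, -1.0]]
force: [1.3, -0.8, -1.7]
opening: 0.413
grasp_force: 30.0
```

>>> move_arm --pt "-0.13 0 0 0 0 0 0" --pt "-0.26 0 0 0 0 0 0" --pt "-0.39 0 0 0 0 0 0" --pt "-0.52 0 0 0 0 0 0" --pt "-0.65 0 0 0 0 0 0" --pt "-0.78 0 0 0 0 0 0" --pt "-0.88 0 0 0 0 0 0" --pt "-0.95 0 0 0 0 0 0" --pt "-0.95 0 0 0 0 0 0" --pt "-0.95 0 0 0 0 0 0"

```text
time_s: 6.03
position: [0.4646, -0.2263, 0.2897]
tcp_rot: [[0.002, 1.0, -0.001], [1.0, -0.002, 0.001], [0.001, -0.001, -1.0]]
force: [-1.5, -0.1, -0.7]
opening: 0.408
grasp_force: 29.9
```

```bash
python3 - <<'E'
from h import *
s=bot.read_state();print(np.round(s['position'],4),s['time_s'],s['grasp_force'])
c=cap('wrist')
cv2.imwrite('pics/w2b.png',cv2.resize(c['image'],(800,600),interpolation=cv2.INTER_CUBIC))
np.save('w2.npy',c,allow_pickle=True)
for t in ['thickness_gauge','head_knob']:
    print(t,[(np.round(r['location']).tolist(),round(r['conf'],2)) for r in nets.find_in('wrist',t)[:3]])
E
```

```text
[ 0.4646 -0.2263  0.2897] 6.0333 29.949208796024323
thickness_gauge [([339.0, 166.0], 0.97)]
head_knob [([361.0, 204.0], 0.77)]
```

View pics/w2b.png

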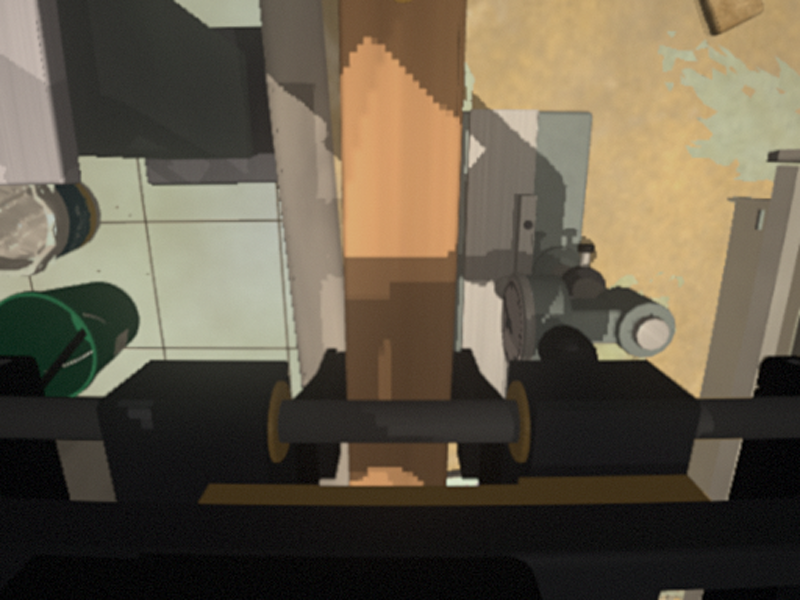

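```bash
python3 - <<'E'
from h import *
c=np.load('w2.npy',allow_pickle=True).item(); s=800/512
for n,(u,v,z) in dict(fence_in=(516,195,.036),fence_out=(534,195,.036),bedL=(468,112,.024),bedL2=(460,335,.024),bedR=(538,112,.024),baseR=(591,112,.02),baseRlow=(583,235,.02),coltop=(652,333,.192),fence_in2=(513.5,270,.036)).items():
    print(n,np.round(atz(c,(u/s,v/s),z),4))
# sub-pixel crop
im=c['image'][60:235,285:385]
cv2.imwrite('pics/w2c.png',cv2.resize(im,None,fx=3.4*1.7,fy=3.4,interpolation=cv2.INTER_CUBIC) if 0 else cv2.resize(im,None,fx=3.4,fy=3.4,interpolation=cv2.INTER_CUBIC))
t=cap('top')
np.save('t.npy',t,allow_pickle=True)
E
```

```text
fence_in [ 0.5645 -0.1713  0.036 ]
fence_out [ 0.5799 -0.1713  0.036 ]
bedL [ 0.5233 -0.1037  0.024 ]
bedL2 [ 0.5226 -0.301   0.024 ]
bedR [ 0.5822 -0.1034  0.024 ]
baseR [ 0.6288 -0.1024  0.02  ]
baseRlow [ 0.6317 -0.2073  0.02  ]
coltop [ 0.6091 -0.2403  0.192 ]
fence_in2 [ 0.5663 -0.2361  0.036 ]
```

View pics/w2c.png

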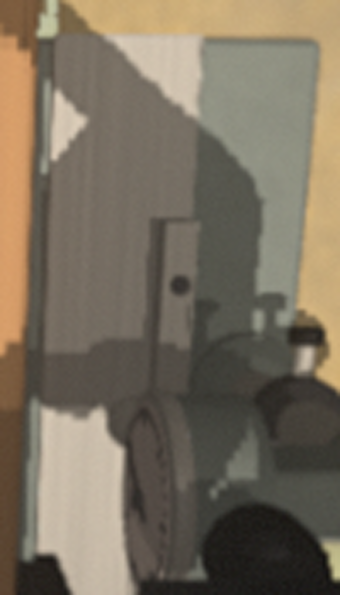

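```bash
python3 - <<'E'
from h import *
c=np.load('w2.npy',allow_pickle=True).item()
for n,(u,v,z) in dict(fi_top=(162,220,.036),fi_bot=(150,220,.024),fi_top_lo=(160,392,.036),fi_bot_lo=(149.5,392,.024),fo_top=(200,220,.036),bedL=(52,38,.024),bedL2=(37,560,.024),bedR=(200,37,.024)).items():
    print(n,np.round(atz(c,(u/3.4+285,v/3.4+60),z),4))
g=np.array([.5475,-.242,0])
im=np.load('t.npy',allow_pickle=True).item()
print(proj(im,[[.52,-.102,.024],[.5655,-.382,.024],[.52,-.382,.024],[.608,-.242,.192]]))
E
```

```text
fi_top [ 0.5677 -0.1712  0.036 ]
fi_bot [ 0.566  -0.1718  0.024 ]
fi_top_lo [ 0.5713 -0.2397  0.036 ]
fi_bot_lo [ 0.57   -0.2423  0.024 ]
fo_top [ 0.5827 -0.1711  0.036 ]
bedL [ 0.5243 -0.1031  0.024 ]
bedL2 [ 0.5254 -0.3173  0.024 ]
bedR [ 0.5815 -0.1024  0.024 ]
[[264.90153493 220.31535988]
 [350.1283769  206.42382539]
 [350.6465882  220.22781322]
 [313.0707725  183.70453571]]
```

>>> move_arm --pt "0.12 0.04 0 0 0 0 0" --pt "0.25 0.09 0 0 0 0 0" --pt "0.38 0.14 0 0 0 0 0" --pt "0.5 0.19 0 0 0 0 0" --pt "0.6 0.24 0.07 0 0 0 0" --pt "0.64 0.265 0.2 0 0 0 0" --pt "0.655 0.278 0.33 0 0 0 0" --pt "0.655 0.278 0.46 0 0 0 0" --pt "0.655 0.278 0.55 0 0 0 0" --pt "0.655 0.278 0.6 0 0 0 0"

```text
time_s: 7.07
position: [0.5459, -0.0268, 0.1068]
tcp_rot: [[-0.003, 1.0, -0.006], [1.0, 0.003, 0.002], [0.002, -0.006, -1.0]]
force: [0.1, 0.6, 0.2]
opening: 0.413
grasp_force: 29.9
```

```bash
python3 - <<'E'
from h import *
s=bot.read_state();print(np.round(s['position'],4),s['time_s'],s['grasp_force'],np.round(s['tcp_rot'],4).tolist())
c=cap('scene')
cv2.imwrite('pics/s3.png',cv2.resize(c['image'][150:300,180:380],(800,600),interpolation=cv2.INTER_CUBIC))
E
```

```text
[ 0.5459 -0.0268  0.1068] 7.0667 29.949181973934174 [[-0.0032, 1.0, -0.0061], [1.0, 0.0032, 0.0017], [0.0017, -0.0061, -1.0]]
```

View pics/s3.png

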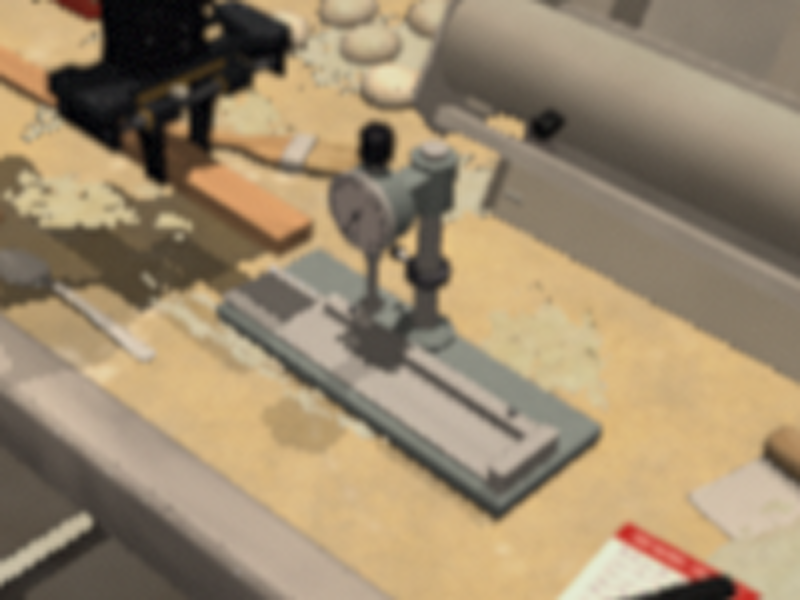

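The scene crop shows the strip held level at the gauge's feed end (nose at 290,235), foot well above the bed (370,310). I'll lower it to just above bed height and slide the nose in.

>>> move_arm --pt "0 0.007 0.1 0 0 -0.002 0" --pt "0 0.007 0.17 0 0 -0.002 0" --pt "0 0.007 0.205 0 0 -0.002 0" --pt "0 0.007 0.205 0 0 -0.002 0" --pt "-0.08 0.007 0.205 0 0 -0.002 0" --pt "-0.16 0.007 0.205 0 0 -0.002 0" --pt "-0.24 0.007 0.205 0 0 -0.002 0" --pt "-0.32 0.007 0.205 0 0 -0.002 0" --pt "-0.4 0.007 0.205 0 0 -0.002 0" --pt "-0.4 0.007 0.205 0 0 -0.002 0"

```text
time_s: 7.95
position: [0.5533, -0.1542, 0.0511]
tcp_rot: [[-0.004, 1.0, 0.007], [1.0, 0.004, -0.004], [-0.005, 0.007, -1.0]]
force: [2.1, -0.5, -1.0]
opening: 0.411
grasp_force: 29.9
```

>>> move_arm --pt "0 0 0.005 0 0 0 0" --pt "0 0 0.01 0 0 0 0" --pt "0 0 0.015 0 0 0 0" --pt "0 0 0.015 0 0 0 0"

```text
time_s: 8.28
position: [0.5518, -0.1495, 0.0463]
tcp_rot: [[-0.009, 1.0, 0.003], [1.0, 0.009, -0.003], [-0.003, 0.003, -1.0]]
force: [-2.3, -4.2, 6.8]
opening: 0.411
grasp_force: 30.0
```

Light contact early: the strip is probably catching the fence's edge, x being 3–4 mm too far. I'll back up a little and shift.

>>> move_arm --pt "0 0 -0.02 0 0 0 0" --pt "0 -0.008 -0.02 0 0 0 0" --pt "0 -0.017 -0.02 0 0 0 0" --pt "0 -0.017 -0.02 0 0 0 0" --pt "0 -0.017 -0.02 0 0 0 0"

```text
time_s: 8.7
position: [0.5448, -0.1484, 0.0499]
tcp_rot: [[-0.007, 1.0, -0.001], [1.0, 0.007, 0.001], [0.001, -0.001, -1.0]]
force: [-0.4, 0.5, -2.1]
opening: 0.409
grasp_force: 30.0
```

```bash
python3 - <<'E'
from h import *
s=bot.read_state();print(np.round(s['position'],4),s['time_s'],np.round(s['force'],1),np.round(s['tcp_rot'],4).tolist())
c=cap('scene');w=cap('wrist')
a=cv2.resize(c['image'][200:290,220:350],(800,554),interpolation=cv2.INTER_CUBIC)
cv2.imwrite('pics/s4.png',a); cv2.imwrite('pics/w4.png',w['image'])
E
```

```text
[ 0.5448 -0.1484  0.0499] 8.7 [-0.4  0.5 -2.1] [[-0.007, 1.0, -0.0013], [1.0, 0.007, 0.0008], [0.0008, -0.0012, -1.0]]
```

View pics/s4.png

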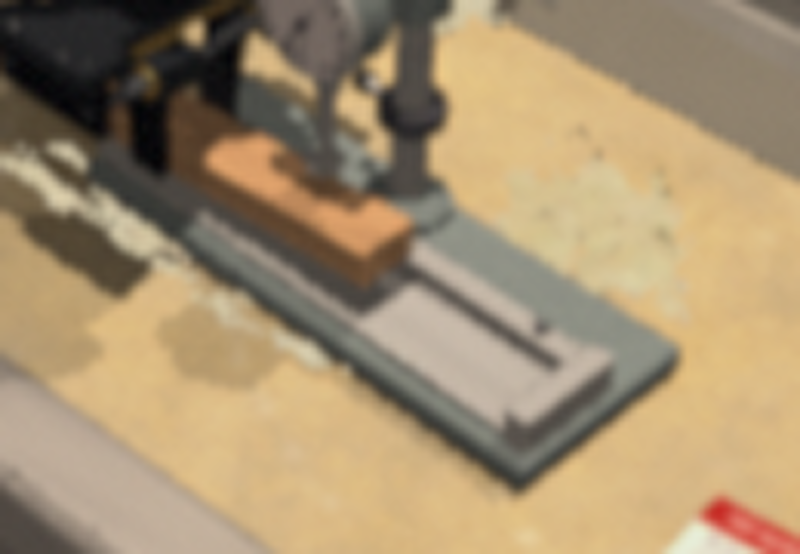

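The strip's nose is under the foot and clear of the fence. Lowering onto the bed.

>>> move_arm --pt "0 0 0.015 0 0 0 0" --pt "0 0 0.03 0 0 0 0" --pt "0 0 0.04 0 0 0 0" --pt "0 0 0.04 0 0 0 0" --pt "0 0 0.04 0 0 0 0"

```text
time_s: 9.22
position: [0.5458, -0.1496, 0.038]
tcp_rot: [[-0.006, 1.0, 0.001], [1.0, 0.006, -0.0], [-0.0, 0.001, -1.0]]
force: [0.6, 0.2, 0.9]
opening: 0.411
grasp_force: 30.0
```

>>> move_arm --pt "0 0 0 0 0 0 0.65" --pt "0 0 0 0 0 0 0.65" --pt "0 0 0 0 0 0 0.65" --pt "0 0 0 0 0 0 0.65" --pt "0 0 0 0 0 0 0.65" --pt "0.1 0 0 0 0 0 0.65" --pt "0.2 0 0 0 0 0 0.65" --pt "0.3 0 0 0 0 0 0.65" --pt "0.38 0 0 0 0 0 0.65" --pt "0.38 0 0 0 0 0 0.65"

```text
time_s: 10.05
position: [0.5431, -0.0309, 0.038]
tcp_rot: [[-0.011, 1.0, -0.003], [1.0, 0.011, 0.002], [0.002, -0.003, -1.0]]
force: [-1.0, 0.3, 1.0]
opening: 0.651
grasp_force: 0.0
```

```bash
python3 - <<'E'
from h import *
s=bot.read_state();print(np.round(s['position'],4),s['time_s'],s['opening'],np.round(s['force'],1))
w=cap('wrist');c=cap('scene')
cv2.imwrite('pics/j5.png',np.hstack([cv2.resize(w['image'],(400,300)),cv2.resize(c['image'][180:300,200:360],(400,300),interpolation=cv2.INTER_CUBIC)]))
E
```

```text
[ 0.5431 -0.0309  0.038 ] 10.05 0.650699134970662 [-1.   0.3  1. ]
```

View pics/j5.png

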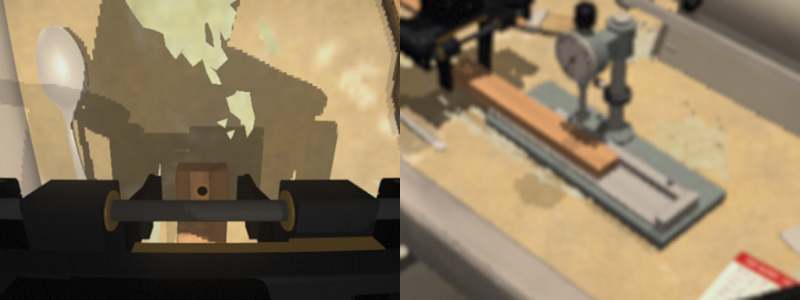

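Strip rests flat on the bed with its rear between the fingers. Gripping the rear end and sliding.

>>> move_arm --pt "0 0.008 0 0 0 0 0" --pt "0 0.008 0 0 0 0 0" --pt "0 0.008 0 0 0 0 0" --pt "0 0.008 0 0 0 0 0" --pt "0 0.008 0 0 0 0 0" --pt "0 0.008 0 0 0 0 0" --pt "0 0.008 0 0 0 0 0"

```text
time_s: 10.73
position: [0.5471, -0.0356, 0.0382]
tcp_rot: [[-0.006, 1.0, 0.0], [1.0, 0.006, -0.0], [-0.0, 0.0, -1.0]]
force: [-0.3, -1.0, 0.9]
opening: 0.406
grasp_force: 29.9
```

>>> move_arm --pt "-0.03 0.002 0 0 0 0.001 0" --pt "-0.06 0.004 0 0 0 0.001 0" --pt "-0.09 0.006 0 0 0 0.001 0" --pt "-0.12 0.008 0 0 0 0.001 0" --pt "-0.15 0.008 0 0 0 0.001 0" --pt "-0.18 0.008 0 0 0 0.001 0" --pt "-0.21 0.008 0 0 0 0.001 0" --pt "-0.24 0.008 0 0 0 0.001 0" --pt "-0.265 0.008 0 0 0 0.001 0" --pt "-0.265 0.008 0 0 0 0.001 0"

```text
time_s: 11.57
position: [0.5505, -0.1167, 0.0382]
tcp_rot: [[-0.002, 1.0, 0.001], [1.0, 0.002, -0.001], [-0.001, 0.001, -1.0]]
force: [1.1, 0.1, -0.1]
opening: 0.412
grasp_force: 29.9
```

>>> move_arm --pt "-0.008 0 0 0 0 0 0" --pt "-0.016 0 0 0 0 0 0" --pt "-0.024 0 0 0 0 0 0" --pt "-0.03 0 0 0 0 0 0" --pt "-0.035 0 0 0 0 0 0" --pt "-0.038 0 0 0 0 0 0" --pt "-0.038 0 0 0 0 0 0"

```text
time_s: 12.15
position: [0.5502, -0.1263, 0.0382]
tcp_rot: [[-0.004, 1.0, 0.0], [1.0, 0.004, -0.0], [-0.0, 0.0, -1.0]]
force: [-0.5, -0.2, -0.4]
opening: 0.41
grasp_force: 29.9
```

>>> move_arm --pt "-0.004 0 0 0 0 0 0" --pt "-0.008 0 0 0 0 0 0" --pt "-0.01 0 0 0 0 0 0" --pt "-0.01 0 0 0 0 0 0"

```text
time_s: 12.48
position: [0.5497, -0.1271, 0.0381]
tcp_rot: [[-0.003, 1.0, -0.001], [1.0, 0.003, 0.003], [0.003, -0.001, -1.0]]
force: [1.7, 7.4, 1.8]
opening: 0.414
grasp_force: 29.9
```

Contact with the stop (7 N). Now nudging it against the fence, too, keeping light forward pressure.

>>> move_arm --pt "-0.004 0.004 0 0 0 0 0" --pt "-0.006 0.008 0 0 0 0 0" --pt "-0.006 0.008 0 0 0 0 0"

```text
time_s: 12.73
position: [0.5498, -0.1271, 0.0382]
tcp_rot: [[-0.003, 1.0, -0.006], [1.0, 0.003, 0.006], [0.006, -0.006, -1.0]]
force: [-1.7, 10.8, 5.9]
opening: 0.41
grasp_force: 30.0
```

```bash
python3 - <<'E'
from h import *
s=bot.read_state();print(np.round(s['position'],4),s['time_s'],s['opening'],np.round(s['force'],1))
c=cap('scene','s6raw.png');w=cap('wrist')
cv2.imwrite('pics/j6.png',np.hstack([cv2.resize(c['image'][190:285,220:340],(500,396),interpolation=cv2.INTER_CUBIC),cv2.resize(w['image'][120:330,180:338],(298,396))]))
E
```

```text
[ 0.5498 -0.1271  0.0382] 12.7333 0.4097546801552835 [-1.7 10.8  5.9]
```

View pics/j6.png

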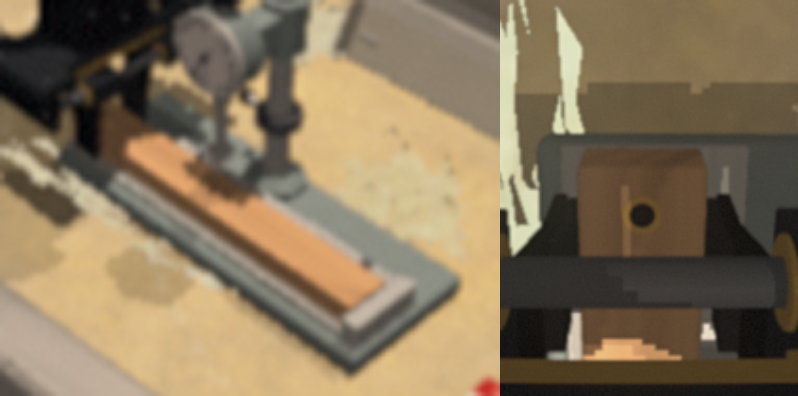

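The scene shows the strip's nose against the stop (385,300) alongside the fence, and the wrist view shows its rear flush with the bed end. Releasing and lifting straight up.

>>> move_arm --pt "0 0 0 0 0 0 0.65" --pt "0 0 0 0 0 0 0.65" --pt "0 0 0 0 0 0 0.65" --pt "0 0 0 0 0 0 0.65" --pt "0 0 0 0 0 0 0.65" --pt "0 0 -0.1 0 0 0 0.65" --pt "0 0 -0.23 0 0 0 0.65" --pt "0 0 -0.36 0 0 0 0.65" --pt "0 0 -0.49 0 0 0 0.65" --pt "0 0 -0.62 0 0 0 0.65"

```text
time_s: 13.67
position: [0.5522, -0.1311, 0.2259]
tcp_rot: [[-0.003, 1.0, -0.0], [1.0, 0.003, -0.0], [-0.0, -0.0, -1.0]]
force: [0.7, -0.6, -0.8]
opening: 0.648
grasp_force: 0.0
```

>>> move_arm --pt "0 0 -0.13 0 0 0 0" --pt "0 0 -0.2 0 0 0 0" --pt "0 0 -0.24 0 0 0 0" --pt "0 0 -0.24 0 0 0 0" --pt "0 0 -0.24 0 0 0 0" --pt "0 0 -0.24 0 0 0 0"

```text
time_s: 14.17
position: [0.5517, -0.1307, 0.2948]
tcp_rot: [[-0.003, 1.0, -0.002], [1.0, 0.003, 0.001], [0.001, -0.002, -1.0]]
force: [0.4, -0.3, -0.4]
opening: 0.281
grasp_force: 0.0
```

```bash
python3 - <<'E'
from h import *
s=bot.read_state();print(np.round(s['position'],4),s['time_s'],s['opening'],np.round(s['force'],1),np.round(s['tcp_rot'],3).tolist())
# knob line triangulation: scene + top
cs={n:cap(n) for n in ['scene','top']}
A=[];b=[]
for n,c in cs.items():
    r=nets.find_in(n,'head_knob'); print(n,[(q['location'],q['conf']) for q in r[:2]])
    if not r: continue
    e,d=ray(c,r[0]['location']); d/=np.linalg.norm(d); P=np.eye(3)-np.outer(d,d); A.append(P); b.append(P@e)
if len(A)==2: print(np.linalg.solve(sum(A),sum(b)))
print([(n,proj(c,[[.5495,-.242,.166+h] for h in (.042,.056)]).tolist()) for n,c in cs.items()])
E
```

```text
[ 0.5517 -0.1307  0.2948] 14.1667 0.2814471593505589 [ 0.4 -0.3 -0.4] [[-0.003, 1.0, -0.002], [1.0, 0.003, 0.001], [0.001, -0.002, -1.0]]
scene [([274.7, 200.0], 0.71), ([226.7, 166.5], 0.44)]
top [([312.7, 204.0], 0.8), ([171.4, 154.2], 0.57)]
[ 0.55276675 -0.24275726  0.17283195]
[('scene', [[273.5555233049696, 189.82496007906315], [273.69362774407966, 185.4871050922817]]), ('top', [[314.1592437992409, 202.95963652552706], [314.74581163514256, 202.21080280927941]])]
```

>>> move_arm --pt "-0.1 -0.003 0 0 0 0 0" --pt "-0.2 -0.003 0 0 0 0 0" --pt "-0.3 -0.003 0 0 0 0 0" --pt "-0.371 -0.003 0 0 0 0 0" --pt "-0.371 -0.003 0 0 0 0 0" --pt "-0.371 -0.003 0.04 0 0 0 0" --pt "-0.371 -0.003 0.08 0 0 0 0" --pt "-0.371 -0.003 0.12 0 0 0 0" --pt "-0.371 -0.003 0.15 0 0 0 0" --pt "-0.371 -0.003 0.15 0 0 0 0"

```text
time_s: 15.2
position: [0.5506, -0.2407, 0.2484]
tcp_rot: [[-0.004, 1.0, -0.005], [1.0, 0.004, 0.003], [0.004, -0.005, -1.0]]
force: [-0.5, -0.2, -0.3]
opening: 0.008
grasp_force: 0.0
```

>>> move_arm --pt "0 0 0.015 0 0 0 0" --pt "0 0 0.03 0 0 0 0" --pt "0 0 0.045 0 0 0 0" --pt "0 0 0.06 0 0 0 0" --pt "0 0 0.075 0 0 0 0" --pt "0 0 0.09 0 0 0 0"

```text
time_s: 15.7
position: [0.5525, -0.2421, 0.2243]
tcp_rot: [[-0.003, 1.0, 0.002], [1.0, 0.003, -0.0], [-0.0, 0.002, -1.0]]
force: [1.3, 2.0, 2.7]
opening: 0.005
grasp_force: 1.5
```

>>> move_arm --pt "0 0 0.015 0 0 0 0" --pt "0 0 0.03 0 0 0 0" --pt "0 0 0.045 0 0 0 0" --pt "0 0 0.06 0 0 0 0" --pt "0 0 0.075 0 0 0 0" --pt "0 0 0.09 0 0 0 0" --pt "0 0 0.09 0 0 0 0"

```text
time_s: 16.28
position: [0.5517, -0.2423, 0.1961]
tcp_rot: [[-0.004, 1.0, -0.001], [1.0, 0.004, -0.0], [-0.0, -0.001, -1.0]]
force: [-0.9, 0.8, 0.0]
opening: 0.005
grasp_force: 0.0
```

>>> move_arm --pt "0 0 0.005 0 0 0 0" --pt "0 0 0.01 0 0 0 0" --pt "0 0 0.015 0 0 0 0" --pt "0 0 0.015 0 0 0 0"

```text
time_s: 16.62
position: [0.5515, -0.2423, 0.1924]
tcp_rot: [[-0.004, 1.0, -0.001], [1.0, 0.004, -0.0], [-0.0, -0.001, -1.0]]
force: [-0.3, 1.0, 1.5]
opening: 0.007
grasp_force: 1.0
```

>>> move_arm --pt "0 0 0.004 0 0 0 0" --pt "0 0 0.008 0 0 0 0" --pt "0 0 0.01 0 0 0 0" --pt "0 0 0.01 0 0 0 0"

```text
time_s: 16.95
position: [0.5516, -0.2424, 0.1904]
tcp_rot: [[-0.004, 1.0, -0.001], [1.0, 0.004, -0.0], [-0.0, -0.001, -1.0]]
force: [-3.3, 1.3, 7.8]
opening: 0.006
grasp_force: 3.9
```

>>> move_arm --pt "0 0 0.003 0 0 0 0" --pt "0 0 0.006 0 0 0 0" --pt "0 0 0.006 0 0 0 0"

```text
time_s: 17.2
position: [0.5516, -0.2424, 0.1903]
tcp_rot: [[-0.004, 1.0, -0.0], [1.0, 0.004, -0.001], [-0.001, -0.0, -1.0]]
force: [-5.1, 2.3, 16.7]
opening: 0.01
grasp_force: 8.1
```

Hard stop reached (no more travel, 17 N). Lifting off.

>>> move_arm --pt "0 0 -0.02 0 0 0 0" --pt "0 0 -0.06 0 0 0 0" --pt "0 0 -0.14 0 0 0 0" --pt "0 0 -0.25 0 0 0 0" --pt "0.1 0 -0.35 0 0 0 0" --pt "0.23 0 -0.4 0 0 0 0" --pt "0.36 0 -0.4 0 0 0 0" --pt "0.49 0 -0.4 0 0 0 0" --pt "0.6 0 -0.4 0 0 0 0" --pt "0.6 0 -0.4 0 0 0 0"

```text
time_s: 18.03
position: [0.55, -0.0563, 0.3074]
tcp_rot: [[-0.009, 1.0, -0.002], [1.0, 0.009, 0.004], [0.004, -0.002, -1.0]]
force: [-0.2, -1.3, -0.4]
opening: 0.007
grasp_force: 0.0
```

```bash
python3 - <<'E'
from h import *
s=bot.read_state();print(np.round(s['position'],4),s['time_s'],np.round(s['force'],1))
for n in ['scene','top']:
    c=cap(n)
    for t,P in [('head_knob',[.5505,-.242,.166]),('thick_strip',[.5495,-.242,.044])]:
        print(n,t,[(np.round(q['location'],1).tolist(),round(q['conf'],2)) for q in nets.find_in(n,t)[:2]],'expect',np.round(proj(c,[P])[0],1))
    for t in ['medium_strip','thin_strip']:
        print(t,[np.round(q['location']).tolist() for q in nets.find_in(n,t)[:1]])
E
```

```text
[ 0.55   -0.0563  0.3074] 18.0333 [-0.2 -1.3 -0.4]
scene head_knob [([276.3, 212.9], 0.71)] expect [273.4 202.3]
scene thick_strip [([276.2, 243.6], 0.82), ([285.3, 232.8], 0.42)] expect [272.1 236.1]
medium_strip [[194.0, 172.0]]
thin_strip [[152.0, 191.0]]
top head_knob [([309.5, 207.1], 0.65)] expect [312.5 204.8]
top thick_strip [([299.9, 211.5], 0.66)] expect [308.2 210.5]
medium_strip [[151.0, 188.0]]
thin_strip [[143.0, 243.0]]
```

```bash
python3 -c "
from rig import workorder
print(workorder.hand_in())"
```

```text
the job is handed in; nothing more can be done
None
```

The thick strip is home against the stop and alongside the fence, and the gauge head is pushed down to its hard stop over it. The arm is clear and the job is handed in. I did not read the 20 mm on the dial itself, and while lowering, the strip briefly caught what was probably the fence edge with about 7 N.

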